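# Close up the jar row and lock its stop

## Task

Slide the blue stop of the jar rack along its lane, gently, until it has pushed the three jars together against the end wall with no gaps left. Then lock it there: turn the orange knob clockwise (seen from above) until its resistance rises sharply, and from that point an eighth of a turn more, no further. Let go of the knob, and leave everything else on the bench as it is.

Things in the scene. Friction and masses are not known exactly. Their poses are not given: they have to be found in the camera images.
- rack: Low grey steel jar rack fixed to the bench, 165 x 400 mm, plate 10 mm thick. Origin at bench height under mid-width of the lane. The lane runs along the rack's y: floor 10 mm above the bench, 69 mm wide between rails whose tops are 26 mm above the bench, closed at +y by a blue end wall (top 60 mm above the bench). On the ledge on its +x side stand two tins 35 mm high.
- lane_end (a point): Inner face of the blue end wall, mid-lane, 35 mm above the bench; axes of the rack (y along the lane towards the wall, z up). With the row closed the stop's face is 192 mm from it.
- stop_face (a point): Middle of the jar-pushing face of the blue stop, 36 mm above the bench; axes of the rack, the face looks to +y. The stop is a bridge 81 mm wide and 84 mm long (on the -y side of this face), top 66 mm above the bench. It slides along the lane only, with 4 N of friction, stays where left, and can be pushed along by its knob. Pushing it and the jars takes 4 to 16 N; this climbs steeply when the row is closed.
- knob_grip (a point): On the axis of the orange lock knob at half its height, 91 mm above the bench, 42 mm behind the stop's face; axes of the rack, does not turn with the knob. Knob: knurled upright cylinder 38 mm in diameter, 78 to 104 mm above the bench, nothing near it at that height; pinch it from above at any yaw. Clockwise from above tightens; it may take several grasps (let go, turn the hand back, grip again).
- shoe_foot (a point): Underside of the screw's black rubber shoe (32 mm wide) inside the stop, 72 mm below knob_grip. The knob first turns freely (0.03 N m) through an unknown 0.4 to 2.2 rad; then the screw is seated and turning on takes 0.55 to 0.75 N m, without springing back. From there the shoe is pressed down 2 mm per turn, 0.25 mm in an eighth: too little to measure, so feel the knob.
- jar_a_mid (a point): Centre of the jar nearest the end wall: dark red preserve jar with steel lid, 64 mm in diameter, 60 mm high, about 0.25 kg; loose, standing in the lane (centre 40 mm above the bench). Glass: do not squeeze the row with more than 30 N.
- jar_b_mid (a point): Centre of the middle jar, amber, otherwise as jar_a. The jars start with gaps of up to some 20 mm.
- jar_c_mid (a point): Centre of the jar nearest the stop, purple, otherwise as jar_a.
Mind the look-alikes: they are no part of the job. Leave any green look-alike of the part that bears jar_a_mid alone.

How it is judged (in metres and radians):
On the way:
1. the row is closed up by the stop while the screw is not yet tightened (y of stop_face in the frame of lane_end above -0.195 m and y of jar_a_mid in the frame of lane_end between -0.036 and -0.028 m and x of jar_a_mid in the frame of lane_end between -0.006 and 0.006 m and angle between each of jar_a_mid, jar_b_mid, jar_c_mid's own z axis and vertical below 0.1 rad and y of jar_b_mid in the frame of lane_end between -0.1 and -0.092 m and x of jar_b_mid in the frame of lane_end between -0.006 and 0.006 m and y of jar_c_mid in the frame of lane_end between -0.164 and -0.156 m and x of jar_c_mid in the frame of lane_end between -0.006 and 0.006 m and z of shoe_foot in the frame of knob_grip above -0.07205 m), for 0.2 s.
At the end, for the whole second after the job is handed in: All three jars stand upright in the lane, each touching the next, the end wall and the stop (at most 3 mm of gaps in the whole row, jars within 4 mm of their places), and the lock knob has been turned 45 degrees past its seat (26 to 64 degrees, that is the shoe pressed 0.147 to 0.353 mm) (y of stop_face in the frame of lane_end above -0.195 m and y of jar_a_mid in the frame of lane_end between -0.036 and -0.028 m and x of jar_a_mid in the frame of lane_end between -0.006 and 0.006 m and angle between each of jar_a_mid, jar_b_mid, jar_c_mid's own z axis and vertical below 0.1 rad and y of jar_b_mid in the frame of lane_end between -0.1 and -0.092 m and x of jar_b_mid in the frame of lane_end between -0.006 and 0.006 m and y of jar_c_mid in the frame of lane_end between -0.164 and -0.156 m and x of jar_c_mid in the frame of lane_end between -0.006 and 0.006 m and z of shoe_foot in the frame of knob_grip between -0.072353 and -0.072147 m).
It fails at once if the jars are squeezed with more than 30 N (contact force between stop and jar_c above 30 N).
It fails at once if the lock is overtightened (more than 80 degrees past its seat) (z of shoe_foot in the frame of knob_grip below -0.07245 m).
It fails at once if another thing on the bench is disturbed (distance of any of tin_green, tin_yellow, oil_bottle, vinegar_bottle, spice_jar, small_carton, tape_roll from where it was at the start of the episode above 0.015 m).
It also fails if it takes over 69 s, if anything falls off the work surface, if the arm or the gripper's body presses on something with over 40 N, if the wrist force passes 120 N, or if a joint passes its speed limit or range.

## Robot

A 6-joint arm with a two-finger parallel gripper is mounted at the origin on the work surface. World frame = base frame: x ahead of the robot, y to its left, z up, the work surface at z = 0. Lengths are in m, angles in degrees, forces in N, time in s.
With the tool pointing down it reaches from about 0.4 to 0.825 m from the base axis. Payload 7 kg.
Tool frame: the origin (TCP) lies midway between the tips of the shut fingers; the grasp point (between the pads) lies r.tcp_to_grasp behind it (r.tcp_to_grasp is the distance from the TCP to the grasp point, in m); x points along the fingers, y is the direction in which the jaws open and shut, and the axes are right-handed (so a half turn about x gives the same grasp; the last joint's range is limited). The gripper opens to 88 mm and grips with 3 to 60 N. Pads are 19 mm wide; open, the fingers measure 130 mm over their backs; the gripper's body (78 mm by 193 mm) begins 47 mm behind the grasp point.
Start: joints at [-47.779, 20.546, 0.682, 0, -70.136, -16.507], TCP at [0.293, -0.608, 0.227] pointing down, gripper open.
Joint ranges: [-176.03, 176.03], [-82.01, 121.73], [-58.28, 71.71], [-173.87, 95.51], [-174.79, -0.11], [-173.66, 173.66]. Speed limits (degrees/s): [136.94, 136.94, 172.46, 180, 180, 180].

## Interface

Orientations are given as [roll, pitch, yaw] about the fixed x, y, z axes, in that order (R = Rz(yaw) Ry(pitch) Rx(roll)).
In Python, from plant import r gives the robot as it stands.
- The arm moves only by the tool carry_out, never from a script. Its argument "moves" is a list of rows, each a list of 7 numbers: the shift along the world's x, y, z in mm, then the turn, a rotation vector about the world's x, y, z in rad, then the opening in per cent of the stroke, from 0 (shut) to 100 (fully open). In form: [[x, y, z, wx, wy, wz, claw], ...]. A call has 1 to 5 rows; each row is the pose to reach, as a shift and turn from the pose commanded when the call began; what a row does not reach only later rows make up. A row lasts 1/10 s, in which the tool goes at most 50 mm and 8.59 degrees, less where a joint would pass 70% of its speed; a pose out of reach is approached as far as the arm can. A call with a gripper value outside its range is refused whole. The fingers move at their own pace and stop on an object; "squeeze" is the grip in N (left out, the last holds). Time passes only in rows, so rows that repeat a pose let the fingers close. It gives the time, the measured TCP pose, the force and the opening at its end, in the units of the state.
- r.get_state(): the state, without advancing time (a new reading comes with each control period).
- r.capture(name): name is "scene" or "top"; returns the picture (420x560x3 uint8, blue, green, red); there is no depth.
- r.camera_params(name): a dict with "K" (3x3 intrinsics, pixels), "rvec" (rotation vector, rad) and "tvec" (3), from world to camera coordinates, as OpenCV has them. Camera axes: x right, y down, z forward; pixel columns grow to the right and rows downward; lengths in m; the calibration is good to about 2 mm. A picture is of the moment at which its call begins. camera_params takes no time and is no camera call.
- r.close_job(): hands the job in, once; it reports no verdict.
The state is a dict: "time_s": time; "joints": joint angles; "qd": joint speeds; "joint_torque": joint torques, N m; "tcp_pos": TCP position; "eef_rot": TCP orientation; "contact_force": force on the tool from outside, world axes, zero at the start; "moment": the same for the moment, N m; "gripper_width": finger opening in m.
Only numpy, scipy, OpenCV 4.12 (cv2) and the standard library are available. Lean on these libraries where they do the work, as an engineer would, in place of code of your own. Each camera call takes 0.05 s, during which the arm holds its last target. There are 200 camera calls.

## Working session

There is one attempt and no reset: what is moved stays moved. The work goes in short steps, Python scripts to look and compute and a tool call to move; the robot and the scene stay as the last step left them, time stands still between calls to the robot, and variables do not carry over. Pictures are saved under pics/ and viewed, about 8 in all and at most 12, crops included, and the job is handed in when it is done.

Besides the shell and the picture viewer there is one more tool, called after ">>>" as name([rows], argument=value, ...), one row to a line, values as JSON. carry_out: Moves the arm, as the interface text tells. Its arguments: {"type":"object","properties":{"moves":{"type":"array"},"squeeze":{"type":"number"}},"required":["moves"]}

```bash
mkdir -p pics; ls
python3 - <<'E'
from plant import r
import cv2
for n in("scene","top"):
    cv2.imwrite(f"pics/{n}0.png",r.capture(n)); p=r.camera_params(n); print(n,p)
s=r.get_state(); print(s, r.tcp_to_grasp)
E
```

```text
pics
scene {'K': array([[391.60587043,   0.        , 281.1477669 ],
       [  0.        , 391.60587043, 199.33982362],
       [  0.        ,   0.        ,   1.        ]]), 'rvec': array([ 1.58126785,  2.09818966, -0.74174135]), 'tvec': array([ 0.06655447, -0.32140042,  1.03941163])}
top {'K': array([[479.09783507,   0.        , 281.96412245],
       [  0.        , 479.09783507, 205.14285244],
       [  0.        ,   0.        ,   1.        ]]), 'rvec': array([ 2.1541589 , -2.2134763 ,  0.10606844]), 'tvec': array([0.08663132, 0.48484102, 0.83169641])}
{'time_s': 0.1, 'joints': array([-4.77792521e+01,  2.05880003e+01,  6.40409340e-01, -1.76262865e-02,
       -7.01334670e+01, -1.65085451e+01]), 'qd': array([-0.13298777, -0.04710272,  0.19338305,  0.06495094,  0.06478399,
       -0.05978084]), 'joint_torque': array([-1.07472959e-03, -5.84162664e+01,  2.93751436e+01,  7.01543212e+00,
        1.01554327e-02, -6.28929911e-05]), 'tcp_pos': array([ 0.29267121, -0.60779522,  0.22571968]), 'eef_rot': array([ 94.95615655,  89.91726513, 120.66235764]), 'contact_force': array([-0.12624009,  0.36826397, -0.50822146]), 'moment': array([ 2.44035122e-02, -2.83819002e-02,  9.11594514e-05]), 'gripper_width': 0.08774166165742751} 0.0188
```

View pics/scene0.png

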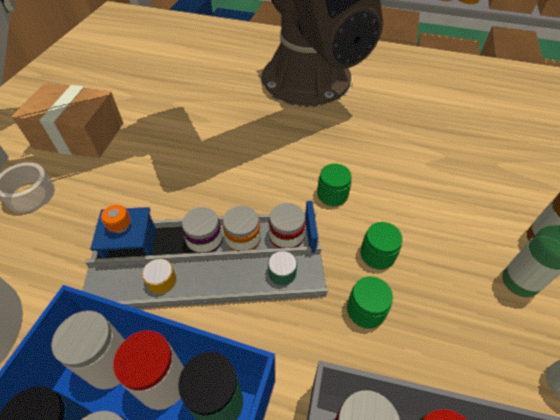

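View pics/top0.png

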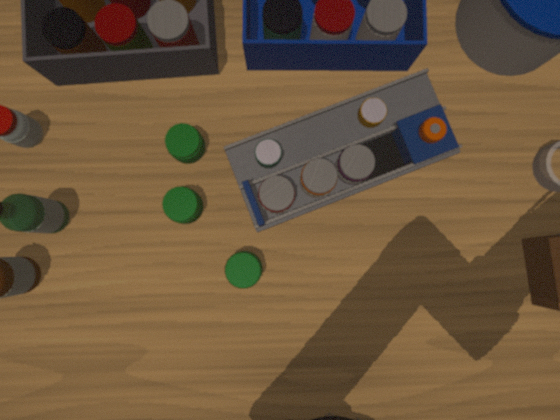

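The scene view shows the orange knob on the blue stop at (116,217), three jars to its right and the blue end wall at (312,227). In the top view the knob is at (433,129), the lids at (357,161), (320,176) and (277,193), and the wall at (254,203).

```bash
cat > h.py <<'E'
import numpy as np, cv2
from plant import r
def cam(n):
    p=r.camera_params(n); R=cv2.Rodrigues(p["rvec"])[0]; return p["K"],R,np.array(p["tvec"]).ravel()
def ray(n,uv,z):
    K,R,t=cam(n); d=R.T@np.linalg.solve(K,[*uv,1.]); c=-R.T@t
    return c+d*(z-c[2])/d[2]
def blobs(img,lo,hi,amin=30):
    m=cv2.inRange(cv2.cvtColor(img,cv2.COLOR_BGR2HSV),lo,hi)
    n,l,s,c=cv2.connectedComponentsWithStats(m); return [(s[i,4],c[i],l==i) for i in range(1,n) if s[i,4]>amin]
E
python3 - <<'E'
from h import *
np.set_printoptions(precision=4,suppress=True)
for n in("top","scene"):
    im=cv2.imread(f"pics/{n}0.png")
    for a,c,m in blobs(im,(3,200,150),(17,255,255)): print(n,"orange",a,c,ray(n,c,.104 if n=="top" else .095))
    for a,c,m in blobs(im,(105,150,50),(125,255,255)):
        b=cv2.boxPoints(cv2.minAreaRect(np.argwhere(m)[:,::-1].astype(np.float32)))
        print(n,"blue",a,c); 
        if a<4000: print(b, np.array([ray(n,q,.06 if a<400 else .066) for q in b]))
im=cv2.imread("pics/top0.png"); g=cv2.cvtColor(im,cv2.COLOR_BGR2GRAY)
print(cv2.HoughCircles(g[120:230,230:400],cv2.HOUGH_GRADIENT,1,25,param1=100,param2=15,minRadius=14,maxRadius=22))
for uv in((277,193),(320,176),(357,161)): print(ray("top",uv,.07))
E
```

```text
top blue 2196 [319.5168  27.4727]
[[243.   0.]
 [425.   0.]
 [425.  49.]
 [243.  49.]] [[ 0.8438  0.1321  0.066 ]
 [ 0.8369 -0.1863  0.066 ]
 [ 0.7484 -0.1817  0.066 ]
 [ 0.7556  0.1339  0.066 ]]
top blue 1512 [536.9418  14.7044]
[[502.   0.]
 [559.   0.]
 [559.  37.]
 [502.  37.]] [[ 0.834  -0.3219  0.066 ]
 [ 0.8318 -0.4226  0.066 ]
 [ 0.7646 -0.4174  0.066 ]
 [ 0.7669 -0.3174  0.066 ]]
scene orange 283 [113.7845 214.7527] [ 0.598  -0.1805  0.095 ]
scene orange 121 [444.6612 416.    ] [0.7498 0.3396 0.095 ]
scene blue 599 [208.8848   8.9516]
[[171.9406   8.4059]
 [173.9219  -5.1334]
 [253.1042   6.4543]
 [251.1229  19.9936]] [[-0.1343 -0.4395  0.066 ]
 [-0.217  -0.473   0.066 ]
 [-0.2137 -0.2163  0.066 ]
 [-0.1341 -0.1956  0.066 ]]
scene blue 304 [311.1809 226.0757]
[[303.4629 202.4716]
 [311.7817 201.3625]
 [318.3057 250.2926]
 [309.9869 251.4017]] [[0.4604 0.1026 0.06  ]
 [0.4538 0.1162 0.06  ]
 [0.55   0.1493 0.06  ]
 [0.5558 0.1368 0.06  ]]
scene blue 1608 [126.467  234.2276]
[[ 89.6142 211.4165]
 [152.5854 207.3097]
 [155.6024 253.5695]
 [ 92.6311 257.6763]] [[ 0.5864 -0.2447  0.066 ]
 [ 0.5484 -0.1453  0.066 ]
 [ 0.6311 -0.0968  0.066 ]
 [ 0.6652 -0.1881  0.066 ]]
scene blue 12882 [127.1712 361.8602]
[[[125.5  42.5  19.2]
  [ 45.5  71.5  18.1]
  [ 39.5  31.5  14.5]
  [ 90.5  53.5  19.1]]]
[0.5034 0.0819 0.07  ]
[0.5303 0.0087 0.07  ]
[ 0.5542 -0.0547  0.07  ]
```

Run:
```python
from h import *
np.set_printoptions(precision=4,suppress=True)
im=cv2.imread("pics/top0.png"); hs=cv2.cvtColor(im,cv2.COLOR_BGR2HSV)
for p in((433,129),(440,118),(415,145),(253,203)): print(p,hs[p[1],p[0]])
for a,c,m in blobs(im,(3,150,120),(17,255,255)): 
    if c[0]>380: print("orange",a,c,ray("top",c,.104),np.argwhere(m).min(0),np.argwhere(m).max(0))
for a,c,m in blobs(im,(105,110,40),(125,255,255)):
    if c[1]>80:
        b=cv2.boxPoints(cv2.minAreaRect(np.argwhere(m)[:,::-1].astype(np.float32)))
        z=.06 if a<700 else .066
        print(a,c,ray("top",c,z)); print(b, np.array([ray("top",q,z) for q in b]))
J=[ray("top",u,.07) for u in((275.5,191.5),(320.5,173.5),(355.5,162.5))]
print(np.array(J)); 
K,R,t=cam("top"); print("cam",-R.T@t)
cv2.imwrite("pics/crop.png",cv2.resize(im[60:240,220:480],None,fx=3,fy=3,interpolation=cv2.INTER_CUBIC))
```

```text
(433, 129) [ 15  40 103]
(440, 118) [172  86  86]
(415, 145) [108 146  82]
(253, 203) [111 127  88]
orange 312 [434.3269 128.4103] [ 0.5988 -0.1772  0.104 ] [118 423] [139 445]
1445 [423.7031 135.8858] [ 0.5954 -0.1713  0.066 ]
[[394.9408 122.142 ]
 [439.7041 103.7101]
 [457.0177 145.7574]
 [412.2544 164.1893]] [[ 0.6205 -0.1232  0.066 ]
 [ 0.6508 -0.2019  0.066 ]
 [ 0.5768 -0.2274  0.066 ]
 [ 0.547  -0.1492  0.066 ]]
221 [253.0543 202.6516] [0.4892 0.1228 0.06  ]
[[242.4164 182.6197]
 [247.2426 180.7311]
 [263.6197 222.5836]
 [258.7935 224.4721]] [[0.5238 0.1401 0.06  ]
 [0.5268 0.1318 0.06  ]
 [0.4549 0.1058 0.06  ]
 [0.452  0.114  0.06  ]]
[[ 0.506   0.0843  0.07  ]
 [ 0.5345  0.0077  0.07  ]
 [ 0.5517 -0.0521  0.07  ]]
cam [0.4151 0.085  0.8688]
```

View pics/crop.png

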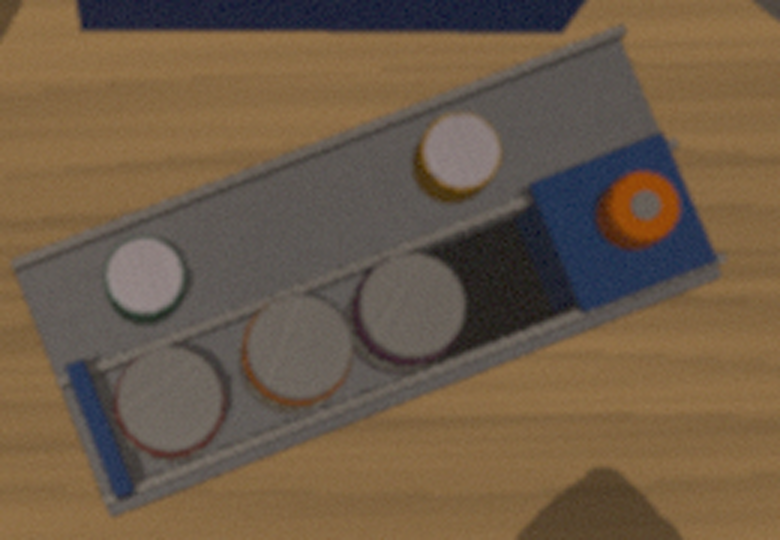

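>>> carry_out([
  [27, 38, 0, 0, 0, 0.145, 100],
  [54, 76, 0, 0, 0, 0.29, 100],
  [81, 114, 0, 0, 0, 0.435, 100],
  [108, 152, 0, 0, 0, 0.58, 100],
  [135, 190, 0, 0, 0, 0.725, 100],
])

```text
time_s: 0.6
tcp_pos: [0.4284, -0.4164, 0.2263]
eef_rot: [73.6, 90.0, 141.2]
contact_force: [1.2, -1.1, 0.1]
gripper_width: 0.0877
```

>>> carry_out([
  [30, 40, 0, 0, 0, 0.145, 100],
  [60, 80, 0, 0, 0, 0.29, 100],
  [90, 120, 0, 0, 0, 0.435, 100],
  [120, 160, 0, 0, 0, 0.58, 100],
  [150, 200, 0, 0, 0, 0.725, 100],
])

```text
time_s: 1.1
tcp_pos: [0.5786, -0.2162, 0.2264]
eef_rot: [44.5, 90.0, 153.6]
contact_force: [0.6, -0.6, 0.1]
gripper_width: 0.0878
```

>>> carry_out([
  [7, 13, -10, 0, 0, 0.145, 100],
  [14, 26, -20, 0, 0, 0.29, 100],
  [21, 41, -30, 0, 0, 0.435, 100],
  [21, 41, -40, 0, 0, 0.58, 100],
  [21, 41, -50, 0, 0, 0.725, 100],
])

```text
time_s: 1.6
tcp_pos: [0.5988, -0.1764, 0.1756]
eef_rot: [19.5, 89.9, 170.2]
contact_force: [-0.4, -0.4, -0.3]
gripper_width: 0.0877
```

>>> carry_out([
  [0, 0, 0, 0, 0, 0.145, 100],
  [0, 0, 0, 0, 0, 0.29, 100],
  [0, 0, 0, 0, 0, 0.435, 100],
  [0, 0, 0, 0, 0, 0.58, 100],
  [0, 0, 0, 0, 0, 0.725, 100],
])

```text
time_s: 2.1
tcp_pos: [0.5985, -0.1771, 0.1761]
eef_rot: [-22.2, 89.9, 170.0]
contact_force: [0.9, 0.6, -0.2]
gripper_width: 0.0876
```

```bash
cat >> h.py <<'E'
from scipy.spatial.transform import Rotation as Ro
def st():
    s=r.get_state(); M=Ro.from_euler('xyz',s["eef_rot"],degrees=True).as_matrix()
    print("t",round(s["time_s"],2),"J",np.round(s["joints"],1),"tcp",np.round(s["tcp_pos"],4),"jaw yaw",round(np.degrees(np.arctan2(M[1,1],M[0,1])),2),"tilt",np.round(M[:,0],3),"F",np.round(s["contact_force"],2),"M",np.round(s["moment"],3),"w",round(s["gripper_width"],4))
E
python3 -c "
from h import *
st()"
```

```text
t 2.1 J [  1.4  17.9 -10.   -0.  -62.1 100.8] tcp [ 0.5985 -0.1771  0.1761] jaw yaw -77.79 tilt [-0.001  0.    -1.   ] F [ 0.93  0.64 -0.22] M [-0.085  0.113  0.026] w 0.0876
```

>>> carry_out([
  [0, 0, -20, 0, 0, 0.136, 100],
  [0, 0, -45, 0, 0, 0.136, 100],
  [0, 0, -70, 0, 0, 0.136, 100],
  [0, 0, -90, 0, 0, 0.136, 100],
  [0, 0, -98, 0, 0, 0.136, 100],
])

```text
time_s: 2.6
tcp_pos: [0.5972, -0.177, 0.076]
eef_rot: [-25.0, 89.8, 174.7]
contact_force: [-0.1, 0.1, -0.6]
gripper_width: 0.0878
```

```bash
python3 -c "
from h import *
st()
a=r.capture('scene');b=r.capture('top')
cv2.imwrite('pics/near.png',np.hstack([cv2.resize(a[150:320,40:340],(400,300)),cv2.resize(b[60:240,260:500],(400,300))]))"
```

```text
t 2.6 J [  1.4  23.3 -16.5  -0.  -50.4 108.3] tcp [ 0.5972 -0.177   0.076 ] jaw yaw -70.36 tilt [-0.004  0.    -1.   ] F [-0.15  0.1  -0.57] M [-0.18   0.142 -0.016] w 0.0878
```

View pics/near.png

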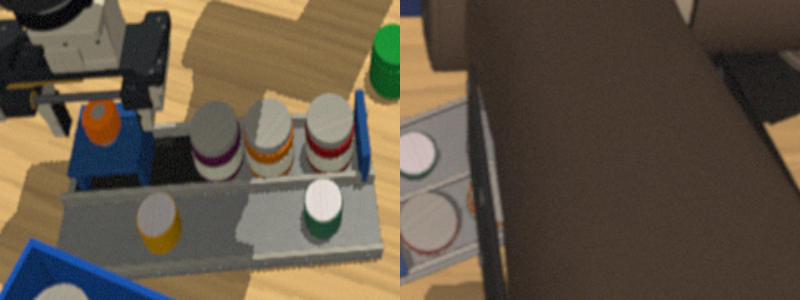

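The crop shows the fingers straddling the knob along the lane, with the knob at (102,120) between fingers at (60,115) and (150,110). I'll check the offset across the lane with the cap's grey dot, which is visible in both views.

```bash
python3 -c "
from h import *
for n,box in (('top',(425,118,447,140)),('scene',(100,203,132,235))):
    im=cv2.imread(f'pics/{n}0.png'); x0,y0,x1,y1=box
    hs=cv2.cvtColor(im,cv2.COLOR_BGR2HSV)[y0:y1,x0:x1]
    m=(hs[...,1]<130).astype(np.uint8)
    k,l,s,c=cv2.connectedComponentsWithStats(m)
    for i in range(1,k):
        if s[i,4]>3: print(n,s[i,4],c[i]+[x0,y0],ray(n,c[i]+[x0,y0],.104))
"
```

```text
top 7 [426.         118.57142857] [ 0.61543747 -0.16445337  0.104     ]
top 47 [444.04255319 127.89361702] [ 0.59923201 -0.1931458   0.104     ]
top 72 [434.80555556 127.94444444] [ 0.59952319 -0.17802696  0.104     ]
scene 204 [115.03921569 213.57352941] [ 0.60059858 -0.17343221  0.104     ]
scene 64 [113.171875 212.640625] [ 0.59976996 -0.17726566  0.104     ]
```

>>> carry_out([
  [2.5, -0.5, 1, 0, 0, 0, 100],
  [2.5, -0.5, 1, 0, 0, 0, 60],
  [2.5, -0.5, 1, 0, 0, 0, 40],
  [2.5, -0.5, 1, 0, 0, 0, 20],
  [2.5, -0.5, 1, 0, 0, 0, 20],
], squeeze=40)

```text
time_s: 3.2
tcp_pos: [0.6014, -0.1776, 0.08]
eef_rot: [160.8, 90.0, 0.5]
contact_force: [-0.1, -0.8, 0.0]
gripper_width: 0.0612
```

>>> carry_out([
  [0, 0, 0, 0, 0, 0, 20],
  [0, 0, 0, 0, 0, 0, 20],
  [0, 0, 0, 0, 0, 0, 20],
])

```text
time_s: 3.5
tcp_pos: [0.6013, -0.1776, 0.0795]
eef_rot: [-33.3, 90.0, 166.4]
contact_force: [-0.1, 1.4, 2.3]
gripper_width: 0.0372
```

```bash
python3 -c "
from h import *
st()"
```

```text
t 3.5 J [  1.4  23.3 -16.   -0.  -50.7 108.3] tcp [ 0.6013 -0.1776  0.0795] jaw yaw -70.34 tilt [-0.  0. -1.] F [-0.11  1.41  2.34] M [ 0.719  0.336 -0.024] w 0.0372
```

>>> carry_out([
  [-1.7, 4.7, 0, 0, 0, 0, 20],
  [-3.4, 9.4, 0, 0, 0, 0, 20],
  [-5.1, 14.1, 0, 0, 0, 0, 20],
  [-6.8, 18.8, 0, 0, 0, 0, 20],
  [-8.5, 23.5, 0, 0, 0, 0, 20],
])

```text
time_s: 4.0
tcp_pos: [0.5927, -0.1538, 0.0796]
eef_rot: [81.9, 90.0, -78.4]
contact_force: [1.0, -4.3, 0.0]
gripper_width: 0.0375
```

>>> carry_out([
  [-1.7, 4.7, 0, 0, 0, 0, 20],
  [-3.4, 9.4, 0, 0, 0, 0, 20],
  [-5.1, 14.1, 0, 0, 0, 0, 20],
  [-6.8, 18.8, 0, 0, 0, 0, 20],
  [-8.5, 23.5, 0, 0, 0, 0, 20],
])

```text
time_s: 4.5
tcp_pos: [0.5841, -0.1303, 0.0796]
eef_rot: [2.7, 90.0, -157.6]
contact_force: [0.9, -4.4, -0.5]
gripper_width: 0.0372
```

```bash
python3 -c "
from h import *
st()"
```

```text
t 4.5 J [  6.1  21.  -19.7   0.  -49.2 103.5] tcp [ 0.5841 -0.1303  0.0796] jaw yaw -70.33 tilt [-0. -0. -1.] F [ 0.85 -4.45 -0.49] M [-1.812 -0.239 -0.028] w 0.0372
```

>>> carry_out([
  [-0.7, 1.9, 0, 0, 0, 0, 20],
  [-1.4, 3.8, 0, 0, 0, 0, 20],
  [-2.1, 5.6, 0, 0, 0, 0, 20],
  [-2.7, 7.5, 0, 0, 0, 0, 20],
  [-3.4, 9.4, 0, 0, 0, 0, 20],
])

```text
time_s: 5.0
tcp_pos: [0.5809, -0.1214, 0.0796]
eef_rot: [72.2, 90.0, -88.1]
contact_force: [1.3, -5.5, -0.6]
gripper_width: 0.0371
```

>>> carry_out([
  [-0.7, 1.9, 0, 0, 0, 0, 20],
  [-1.4, 3.8, 0, 0, 0, 0, 20],
  [-2.1, 5.6, 0, 0, 0, 0, 20],
  [-2.7, 7.5, 0, 0, 0, 0, 20],
])

```text
time_s: 5.4
tcp_pos: [0.5783, -0.1141, 0.0796]
eef_rot: [81.9, 90.0, -78.5]
contact_force: [0.7, -7.1, -1.2]
gripper_width: 0.0372
```

>>> carry_out([
  [-0.3, 0.9, 0, 0, 0, 0, 20],
  [-0.7, 1.9, 0, 0, 0, 0, 20],
  [-1.0, 2.8, 0, 0, 0, 0, 20],
  [-1.4, 3.8, 0, 0, 0, 0, 20],
])

```text
time_s: 5.8
tcp_pos: [0.5769, -0.1103, 0.0796]
eef_rot: [79.7, 90.0, -80.7]
contact_force: [1.8, -6.1, -0.4]
gripper_width: 0.0371
```

>>> carry_out([
  [-0.3, 0.9, 0, 0, 0, 0, 20],
  [-0.7, 1.9, 0, 0, 0, 0, 20],
  [-1.0, 2.8, 0, 0, 0, 0, 20],
])

```text
time_s: 6.1
tcp_pos: [0.5759, -0.1075, 0.0796]
eef_rot: [80.2, 90.0, -80.1]
contact_force: [1.7, -5.8, -1.3]
gripper_width: 0.0372
```

```bash
python3 -c "
from h import *
st()
a=r.capture('scene');b=r.capture('top')
cv2.imwrite('pics/push.png',np.hstack([cv2.resize(a[170:290,160:340],(600,400)),cv2.resize(b[120:220,230:320],(200,222)) if 0 else np.zeros((400,1,3),np.uint8)]))"
```

```text
t 6.1 J [  8.6  20.  -21.4   0.  -48.6 101.1] tcp [ 0.5759 -0.1075  0.0796] jaw yaw -70.34 tilt [ 0. -0. -1.] F [ 1.73 -5.8  -1.33] M [-2.607 -0.445  0.021] w 0.0372
```

View pics/push.png

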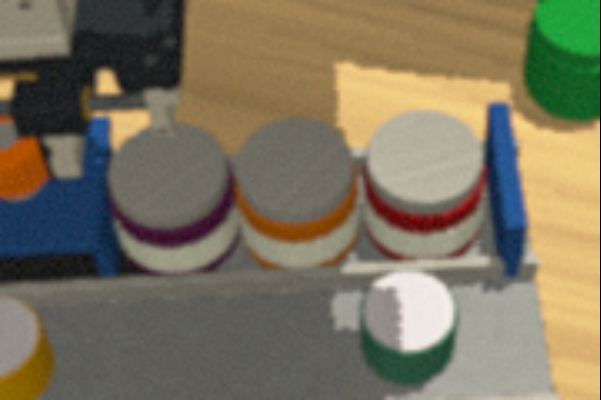

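The crop shows the stop against the purple jar at (170,180). A small gap is left between the amber jar (297,170) and the red one (425,160), and perhaps another at the wall.

>>> carry_out([
  [-0.2, 0.5, 0, 0, 0, 0, 20],
  [-0.3, 0.9, 0, 0, 0, 0, 20],
  [-0.5, 1.4, 0, 0, 0, 0, 20],
  [-0.7, 1.9, 0, 0, 0, 0, 20],
])

```text
time_s: 6.6
tcp_pos: [0.5752, -0.1056, 0.0796]
eef_rot: [74.0, 90.0, -86.4]
contact_force: [1.1, -6.8, -0.7]
gripper_width: 0.0372
```

>>> carry_out([
  [-0.2, 0.5, 0, 0, 0, 0, 20],
  [-0.3, 0.9, 0, 0, 0, 0, 20],
])

```text
time_s: 6.8
tcp_pos: [0.575, -0.105, 0.0796]
eef_rot: [80.0, 90.0, -80.3]
contact_force: [2.0, -8.1, -2.0]
gripper_width: 0.0373
```

>>> carry_out([
  [-0.2, 0.5, 0, 0, 0, 0, 20],
  [-0.3, 0.9, 0, 0, 0, 0, 20],
])

```text
time_s: 7.0
tcp_pos: [0.5747, -0.1041, 0.0796]
eef_rot: [79.3, 90.0, -81.0]
contact_force: [2.3, -7.5, -1.5]
gripper_width: 0.037
```

>>> carry_out([
  [-0.2, 0.5, 0, 0, 0, 0, 20],
  [-0.3, 0.9, 0, 0, 0, 0, 20],
])

```text
time_s: 7.2
tcp_pos: [0.5743, -0.1032, 0.0796]
eef_rot: [72.4, 90.0, -88.0]
contact_force: [2.6, -7.2, -0.7]
gripper_width: 0.0372
```

>>> carry_out([
  [-0.2, 0.5, 0, 0, 0, 0, 20],
  [-0.3, 0.9, 0, 0, 0, 0, 20],
])

```text
time_s: 7.4
tcp_pos: [0.5741, -0.1023, 0.0796]
eef_rot: [73.2, 90.0, -87.1]
contact_force: [1.7, -7.0, -1.5]
gripper_width: 0.0372
```

```bash
python3 -c "
from h import *
st()"
```

```text
t 7.4 J [ 9.100e+00  1.980e+01 -2.180e+01  1.000e-01 -4.850e+01  1.005e+02] tcp [ 0.5741 -0.1023  0.0796] jaw yaw -70.34 tilt [ 0.    -0.001 -1.   ] F [ 1.72 -6.95 -1.52] M [-3.145 -0.624  0.072] w 0.0372
```

>>> carry_out([
  [-0.2, 0.5, 0, 0, 0, 0, 20],
  [-0.3, 0.9, 0, 0, 0, 0, 20],
])

```text
time_s: 7.6
tcp_pos: [0.5737, -0.1014, 0.0796]
eef_rot: [71.0, 90.0, -89.3]
contact_force: [1.2, -7.6, -0.5]
gripper_width: 0.0374
```

>>> carry_out([
  [-0.2, 0.5, 0, 0, 0, 0, 20],
  [-0.3, 0.9, 0, 0, 0, 0, 20],
])

```text
time_s: 7.8
tcp_pos: [0.5735, -0.1008, 0.0796]
eef_rot: [76.2, 89.9, -84.1]
contact_force: [2.1, -10.7, -2.8]
gripper_width: 0.0371
```

>>> carry_out([
  [-0.1, 0.3, 0, 0, 0, 0, 20],
  [-0.2, 0.5, 0, 0, 0, 0, 20],
])

```text
time_s: 8.0
tcp_pos: [0.5735, -0.1007, 0.0796]
eef_rot: [79.3, 89.9, -81.1]
contact_force: [3.0, -12.8, -3.5]
gripper_width: 0.0369
```

```bash
python3 -c "
from h import *
st()
a=r.capture('scene')
cv2.imwrite('pics/push2.png',cv2.resize(a[170:270,180:330],(750,500),interpolation=cv2.INTER_CUBIC))"
```

```text
t 8.0 J [ 9.300e+00  1.970e+01 -2.190e+01  1.000e-01 -4.840e+01  1.002e+02] tcp [ 0.5735 -0.1007  0.0796] jaw yaw -70.33 tilt [ 0.    -0.002 -1.   ] F [  3.02 -12.84  -3.49] M [-5.171 -1.355  0.05 ] w 0.0369
```

View pics/push2.png

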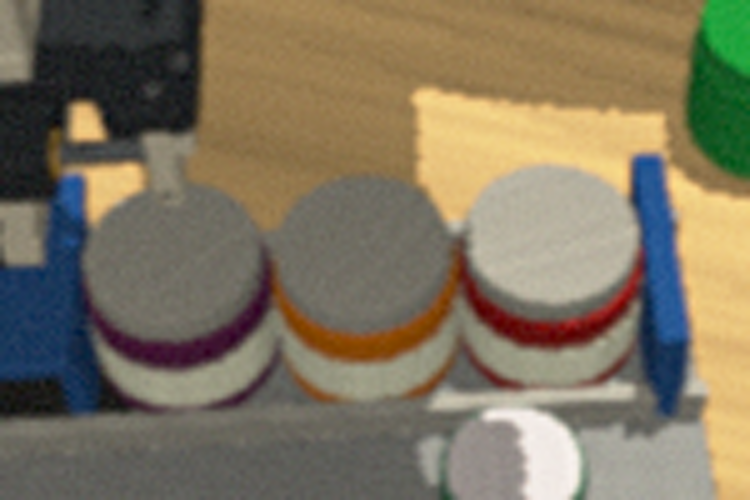

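The row looks closed, with the jars touching each other, the stop and the wall at (660,280). The hand has stalled while the force climbs, so I'll nudge once more to confirm.

>>> carry_out([
  [-0.1, 0.3, 0, 0, 0, 0, 20],
  [-0.2, 0.5, 0, 0, 0, 0, 20],
  [-0.2, 0.5, 0, 0, 0, 0, 20],
])

```text
time_s: 8.35
tcp_pos: [0.5734, -0.1007, 0.0796]
eef_rot: [81.9, 89.9, -78.4]
contact_force: [3.7, -15.0, -3.6]
gripper_width: 0.0375
```

>>> carry_out([
  [0.4, -1.0, 0, 0, 0, 0, 20],
  [0.7, -1.9, 0, 0, 0, 0, 20],
  [0.7, -1.9, 0, 0, 0, 0, 20],
  [0.7, -1.9, 0, 0, 0, 0, 20],
], squeeze=55)

```text
time_s: 8.75
tcp_pos: [0.5735, -0.101, 0.0796]
eef_rot: [38.7, 90.0, -121.7]
contact_force: [1.2, -5.9, 0.2]
gripper_width: 0.0369
```

```bash
python3 -c "
from h import *
st()"
```

```text
t 8.75 J [  9.3  19.7 -21.8   0.  -48.5 100.4] tcp [ 0.5735 -0.101   0.0796] jaw yaw -70.34 tilt [-0. -0. -1.] F [ 1.21 -5.93  0.22] M [-2.391 -0.163 -0.024] w 0.0369
```

>>> carry_out([
  [0, 0, 0, 0, 0, -0.07, 20],
  [0, 0, 0, 0, 0, -0.14, 20],
  [0, 0, 0, 0, 0, -0.21, 20],
  [0, 0, 0, 0, 0, -0.28, 20],
  [0, 0, 0, 0, 0, -0.35, 20],
])

```text
time_s: 9.25
tcp_pos: [0.5735, -0.1012, 0.0796]
eef_rot: [66.6, 90.0, -113.9]
contact_force: [0.7, -7.2, 0.5]
gripper_width: 0.0368
```

```bash
python3 -c "
from h import *
st()"
```

```text
t 9.25 J [  9.2  19.7 -21.8   0.  -48.5  80.2] tcp [ 0.5735 -0.1012  0.0796] jaw yaw -90.55 tilt [-0.    -0.001 -1.   ] F [ 0.71 -7.16  0.54] M [-2.951 -0.236 -0.012] w 0.0368
```

>>> carry_out([
  [0, 0, 0, 0, 0, -0.06, 20],
  [0, 0, 0, 0, 0, -0.12, 20],
  [0, 0, 0, 0, 0, -0.18, 20],
])

```text
time_s: 9.55
tcp_pos: [0.5735, -0.1012, 0.0796]
eef_rot: [75.9, 90.0, -114.9]
contact_force: [0.6, -8.1, -0.7]
gripper_width: 0.0371
```

```bash
python3 -c "
from h import *
st()"
```

```text
t 9.55 J [  9.2  19.7 -21.8   0.1 -48.5  69.9] tcp [ 0.5735 -0.1012  0.0796] jaw yaw -100.83 tilt [-0.    -0.001 -1.   ] F [ 0.56 -8.11 -0.73] M [-3.042 -0.197  0.085] w 0.0371
```

>>> carry_out([
  [0, 0, 0, 0, 0, -0.06, 20],
  [0, 0, 0, 0, 0, -0.12, 20],
  [0, 0, 0, 0, 0, -0.18, 20],
])

```text
time_s: 9.85
tcp_pos: [0.5734, -0.1013, 0.0796]
eef_rot: [82.5, 89.9, -118.6]
contact_force: [1.1, -8.1, 0.4]
gripper_width: 0.0372
```

```bash
python3 -c "
from h import *
st()"
```

```text
t 9.85 J [  9.2  19.7 -21.9   0.1 -48.5  59.6] tcp [ 0.5734 -0.1013  0.0796] jaw yaw -111.15 tilt [-0.    -0.001 -1.   ] F [ 1.12 -8.13  0.41] M [-3.245 -0.176  0.028] w 0.0372
```

>>> carry_out([
  [0, 0, 0, 0, 0, -0.06, 20],
  [0, 0, 0, 0, 0, -0.12, 20],
  [0, 0, 0, 0, 0, -0.18, 20],
])

```text
time_s: 10.15
tcp_pos: [0.5734, -0.1014, 0.0796]
eef_rot: [89.9, 89.9, -121.5]
contact_force: [1.0, -8.1, -0.4]
gripper_width: 0.0365
```

```bash
python3 -c "
from h import *
st()"
```

```text
t 10.15 J [  9.2  19.7 -21.9   0.1 -48.5  49.3] tcp [ 0.5734 -0.1014  0.0796] jaw yaw -121.41 tilt [-0.001 -0.001 -1.   ] F [ 0.97 -8.14 -0.36] M [-3.275 -0.107  0.621] w 0.0365
```

>>> carry_out([
  [0, 0, 0, 0, 0, -0.06, 20],
  [0, 0, 0, 0, 0, -0.12, 20],
  [0, 0, 0, 0, 0, -0.18, 20],
])

```text
time_s: 10.45
tcp_pos: [0.5733, -0.1015, 0.0796]
eef_rot: [97.3, 89.9, -124.4]
contact_force: [1.2, -8.8, -0.4]
gripper_width: 0.0369
```

```bash
python3 -c "
from h import *
st()"
```

```text
t 10.45 J [  9.2  19.7 -21.9   0.1 -48.5  39. ] tcp [ 0.5733 -0.1015  0.0796] jaw yaw -131.71 tilt [-0.001 -0.001 -1.   ] F [ 1.23 -8.76 -0.37] M [-3.352 -0.061  0.586] w 0.0369
```

>>> carry_out([
  [0, 0, 0, 0, 0, -0.1, 20],
  [0, 0, 0, 0, 0, -0.2, 20],
  [0, 0, 0, 0, 0, -0.3, 20],
  [0, 0, 0, 0, 0, -0.4, 20],
  [0, 0, 0, 0, 0, -0.5, 20],
])

```text
time_s: 10.95
tcp_pos: [0.5731, -0.1015, 0.0796]
eef_rot: [117.0, 89.9, -133.5]
contact_force: [0.4, -8.1, 0.7]
gripper_width: 0.0369
```

```bash
python3 -c "
from h import *
st()"
```

```text
t 10.95 J [  9.2  19.7 -21.9   0.1 -48.5  10.3] tcp [ 0.5731 -0.1015  0.0796] jaw yaw -160.44 tilt [-0.001 -0.001 -1.   ] F [ 0.39 -8.14  0.68] M [-3.422  0.228  0.739] w 0.0369
```

>>> carry_out([
  [0, 0, 0, 0, 0, 0, 85],
  [0, 0, 0, 0, 0, 0, 85],
  [0, 0, 0, 0, 0, 0, 85],
  [0, 0, 0, 0, 0, 0, 85],
  [0, 0, 0, 0, 0, 0, 85],
])

```text
time_s: 11.45
tcp_pos: [0.5737, -0.1005, 0.0796]
eef_rot: [-47.5, 90.0, 62.2]
contact_force: [-0.5, 0.1, -0.1]
gripper_width: 0.071
```

>>> carry_out([
  [0, 0, 5, 0, 0, 0, 85],
  [0, 0, 20, 0, 0, 0, 85],
  [0, 0, 50, 0, 0, 0, 85],
  [0, 0, 90, 0, 0, 0, 85],
  [0, 0, 130, 0, 0, 0, 85],
])

```text
time_s: 11.95
tcp_pos: [0.5732, -0.1008, 0.2111]
eef_rot: [80.8, 90.0, -169.4]
contact_force: [0.9, -0.1, 0.5]
gripper_width: 0.0742
```

>>> carry_out([
  [0, -40, 0, 0, 0, 0, 85],
  [0, -80, 0, 0, 0, 0, 85],
  [0, -120, 0, 0, 0, 0, 85],
  [0, -160, 0, 0, 0, 0, 85],
  [0, -160, 0, 0, 0, 0, 85],
])

```text
time_s: 12.45
tcp_pos: [0.5731, -0.2646, 0.2095]
eef_rot: [120.6, 90.0, -129.8]
contact_force: [0.2, -0.1, -0.3]
gripper_width: 0.0744
```

```bash
python3 -c "
from h import *
st()
a=r.capture('scene');b=r.capture('top')
cv2.imwrite('pics/end.png',np.hstack([cv2.resize(a[150:320,60:360],(400,300)),cv2.resize(b[60:240,220:460],(400,300))]))"
```

```text
t 12.45 J [ -7.1  17.1  -6.6   0.  -66.3  26.6] tcp [ 0.5731 -0.2646  0.2095] jaw yaw -160.49 tilt [-0.    -0.001 -1.   ] F [ 0.15 -0.12 -0.26] M [0.029 0.14  0.023] w 0.0744
```

View pics/end.png

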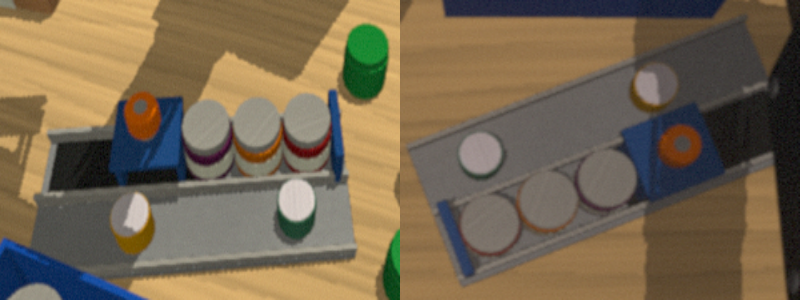

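The final views show the row closed from wall to stop: lids in the right half at (490,222), (548,200) and (607,178), and the knob released at (680,145). The tins haven't moved.

```bash
python3 -c "
from plant import r
print(r.close_job())"
```

```text
the job is handed in; nothing more can be done
None
```

The stop has closed the row of three jars against the end wall and is locked there. The knob is released and the job was handed in at about 12.5 s of the 69 s allowed. No verdict is reported.

- **Closing the row:** I gripped the knob and pushed the stop about 82 mm along the lane. Force held at 4–8 N while it slid. At the end it rose to about 15 N with the hand no longer moving, so I backed off to about 6 N before turning the knob.
- **Locking:** The knob turned freely for about 41°. Torque then jumped from about 0.03 to 0.62 N m somewhere in the next 10°. I took the middle of that span as the seat and turned about 44° past it, which is uncertain by about 5° either way. Torque ended at 0.74 N m, with no sign of the grip slipping.
- **Last checks:** The final pictures show the jars upright with no visible gaps, the knob released and both tins where they were.
- **One small disagreement:** The hand drifted back about 0.5 mm along the lane while turning. If the stop moved with it, that is still well inside the 3 mm allowed. I could not measure how far the shoe was pressed down.

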